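# Clip the diffuser plate onto the colony-viewing stand

### The arm

A 6-joint arm with a two-finger parallel gripper is mounted at the origin on the work surface. World frame = base frame: x ahead of the robot, y to its left, z up, the work surface at z = 0. Lengths are in m, angles in degrees, forces in N, time in s.
With the tool pointing down it reaches from about 0.3 to 0.775 m from the base axis. Payload 14.6 kg.
Tool frame: the origin (TCP) lies between the finger pads; the fingertips stand 11 mm ahead of it and the grasp point (between the pads) lies 8 mm behind it; z points along the fingers, y is the line along which they close (so a half turn about z gives the same grasp; the last joint's range is limited). The gripper opens to 85 mm and grips with 20 to 120 N. Pads are 22 mm wide; open, the fingers measure 114 mm over their backs; the gripper's body (76 mm by 85 mm) begins 54 mm behind the grasp point. The pads swing forward as they close: fully open they stand 13 mm farther back than shut.
Start: joints at [-74.118, 17.183, 87.147, -0, 75.671, -3.816], TCP at [0.185, -0.518, 0.242] pointing down, gripper open.
Joint ranges: [-173.82, 173.82], [-45.26, 126.66], [13.44, 144.39], [-59.66, 239.66], [0, 175.72], [-146.38, 146.38]. Speed limits (degrees/s): [127.2, 127.2, 147.25, 180, 180, 180].

### API

Orientations are given as a 3x3 rotation matrix whose columns are the frame's x, y, z axes.
In Python, from plant import arm, get_image, get_calibration gives the robot as it stands.
- The arm moves only by the shell command python3 -m pendant 'ROWS' [OPENING]. ROWS is JSON, a list that holds one entry, the list of rows, each a list of 4 numbers: the shift along the tool's x, y, z scaled (see below), then the turn about the tool's z scaled (see below). In form: [[[x, y, z, turn], ...]]. A call has exactly 10 rows; each row is the pose to reach, as a shift and turn from the pose commanded when the call began, along the tool's axes at that moment; what a row does not reach only later rows make up. The controller multiplies each number of a shift by 0.1 m and each number of a turn by 30 degrees. A row lasts 1/8 s, in which the tool goes at most 62.5 mm and 10.7 degrees, less where a joint would pass 70% of its speed; a pose out of reach is approached as far as the arm can. A call with a number of a shift or a turn outside -1 to 1 is refused whole. A call with a gripper value outside its range is refused whole. OPENING is the closure, from 0 (fully open) to 1 (shut), set as the call begins (- or left out, the last holds). The fingers move at their own pace and stop on an object; the grip force is fixed at half the most. Time passes only in rows, so rows that repeat a pose let the fingers close, or fill a call up. It gives the time, the measured TCP pose, the force, the opening and the grip force at its end, in the units of the state.
- arm.state(): the state, without advancing time (a new reading comes with each control period).
- get_image(name): name is "scene" or "top"; returns (picture, depth): 420x560x3 uint8, red, green, blue; 420x560 float32, m along the optical axis (not along the pixel's ray), 0 where there is no reading.
- get_calibration(name): a dict with "vertical_fov" (degrees; the focal length in pixels is half the picture's height over the tangent of half this angle, whatever the lens; pixels are square), "cx", "cy" (the principal point, pixels), "origin" and "rotation" of the camera in the world. Camera axes: x right, y up, looking along -z (the intrinsics and any distortion apply to the point x, -y, -z); pixel columns grow to the right and rows downward; lengths in m; the calibration is good to about 2 mm. A picture is of the moment at which its call begins. get_calibration takes no time and is no camera call.
- arm.finish_job(): hands the job in; it is judged then, once.
The state is a dict: "t": time; "joint_positions": joint angles; "qvel": joint speeds; "tau": joint torques, N m; "tcp_pos": TCP position; "ee_rot": TCP orientation; "wrist_force": force on the tool from outside, world axes, zero at the start; "wrist_torque": the same for the moment, N m; "finger_gap": opening from 0.0 (shut) to 1.0 (fully open); "finger_force": force on a finger pad.
Only numpy, scipy, OpenCV 4.12 (cv2) and the standard library are available. Lean on these libraries where they do the work, as an engineer would, in place of code of your own. Each camera call takes 0.05 s, during which the arm holds its last target. There are 200 camera calls.

### The job

Take the white diffuser plate out of the drying rack and lay it across both sloping supports of the viewing stand, long edge down on their ledges, centred and lying flat back against the bars. Let go of it, then squeeze open the sprung steel clip that is parked on the caddy wall and let it close over the plate's top edge at the long support, centred on that bar and pushed fully home, so that its jaws pinch plate and bar together. Leave the dish, the bottle and the beaker where they are.

Things in the scene. Friction and masses are not known exactly. Their poses are not given: they have to be found in the camera images.
- stand: Viewing stand base: fixed grey slab 150 (x) x 170 (y) x 10 mm with a low black lamp (56 mm across, top at z = 34 mm) in its middle. Origin: middle of its underside, on the bench; x = the way the plate will face (away from the robot), y = across, z up. The two supports stand on it at y = +58 and -58 mm; which one is on which side varies.
- support_long: Fixed steel flat bar 24 mm wide (y), 6 mm thick, on a dark 20 mm post. Origin on the bench, axes as the stand's. It leans 28 degrees from vertical, top to -x: up the bar is u = (-0.469, 0, 0.883); its front face looks along n = (0.883, 0, 0.469). Its front face meets its ledge at (30, 0, 60) mm. It rises 100 mm along u above the ledge, so it ends level with the seated plate's top edge.
- support_short: Same as the long support (axes, slope, ledge), but its bar rises only 62 mm along u above its ledge: it ends 38 mm below the seated plate's top edge. On both, the ledge is square to the bar and 14 mm deep along n, ending in a lip 4 mm thick and 8 mm high.
- seat_center (a point): Where the middle of the seated plate belongs: 50 mm up along u and 4 mm out along n from the line of the ledge corners, midway between the supports. Axes as the stand's.
- tongue_bite (a point): Point near the top of the long support's bar, 12 mm below its end along u, centred across the bar's width, in the middle of the 14 mm stack of bar (6) and seated plate (8). Axes as the long support's.
- rack: White drying rack fixed to the bench: foot 70 x 160 x 8 mm with two slotted blocks (24 mm long, tops 38 mm above the bench, 96 mm clear between them) that hold the plate upright in a 10 mm slot along the rack's y. Origin: middle of the underside.
- plate: Opal white acrylic diffuser plate, 8 mm thick (x) x 150 mm wide (y) x 100 mm high (z), about 140 g, loose, standing upright in the rack at the start with its top 108 mm above the bench. Origin: middle of its lower edge face; z up along the plate, x square to its faces.
- plate_center (a point): Middle of the plate, 50 mm above its origin along its z.
- caddy: Grey open-topped box fixed to the bench, 110 (x) x 130 (y) x 62 mm high, walls 8 mm; some odds and ends at its far side reach 93 mm. The clip is parked on its near (-x) wall. Origin: middle of the underside.
- clip: Sprung steel squeeze clip, 85 g, loose, 26 mm wide (y), jaws down. Origin: mouth (lower end) of the jaws, mid between them when 8 mm apart; z up from jaws to tabs, x = the way jaws and tabs move. Jaws 5 mm thick, throat 24 mm deep. Flat tabs z = 34 to 78 mm, 48 mm over their outsides when parked. This body is the half with jaw at -x (inner face -4 mm) and tab at +x (outer face +24 mm).
- clip_jaw (a joint): Clip opening, m: squeezing the tabs together opens the jaws equally. 0 = jaws 8 mm apart (parked); 0.014 = fully open, jaws 22 mm, tabs 34 mm over outsides; -0.005 = shut at 3 mm. The spring shuts it with 5 N at 0, 8 N on the 14 mm stack, 12 N fully open. The middle between jaws, and between tabs, lies at half this value along the clip's x.
- clip_bite (a point): Point between the clip's jaws, 12 mm above their mouth, at x = +3 mm: the middle of a 14 mm stack held in the jaws. Axes as the clip's.
- dish: Bystander: closed round culture dish, 64 mm across, 18 mm high, straw-coloured, loose. Origin: middle of the underside.
- bottle: Bystander: small brown bottle with white cap, 52 mm across, 110 mm high, loose. Origin: middle of the underside.
- beaker: Bystander: clear plastic beaker, 66 mm across, 85 mm high, loose. Origin: middle of the underside.
Things that resemble listed ones, but are neither listed nor needed, are in the scene too. There is more than one size of the plate; the job needs the smallest.

How it is judged (in metres and radians):
On the way:
1. the plate lies on both ledges, back against both supports, and the gripper has let go of it, before the clip is fitted (x of plate_center in the frame of stand between 0.0031 and 0.0171 m and y of plate_center in the frame of stand between -0.012 and 0.012 m and z of plate_center in the frame of stand between 0.099 and 0.113 m and angle between the z axis of plate and the z axis of stand, either way round between 0.419 and 0.559 rad and angle between the y axis of plate and the y axis of stand, either way round below 0.08 rad and contact force between plate and support_long above 0.05 N and contact force between plate and support_short above 0.05 N and contact force between the fingers and plate below 0.1 N), for 0.2 s.
At the end, for the whole second after the job is handed in: Plate at rest against both supports, its middle within 7 mm of its seat (12 mm sideways), within 4 degrees of the slope; clip at rest, pressing plate and long support with over 2 N each, bite point within 15 mm of the tongue's, squared to the plate within 7 degrees (x of plate_center in the frame of stand between 0.0031 and 0.0171 m and y of plate_center in the frame of stand between -0.012 and 0.012 m and z of plate_center in the frame of stand between 0.099 and 0.113 m and angle between the z axis of plate and the z axis of stand, either way round between 0.419 and 0.559 rad and angle between the y axis of plate and the y axis of stand, either way round below 0.08 rad and contact force between plate and support_long above 0.05 N and contact force between plate and support_short above 0.05 N and contact force between clip and plate above 2 N and contact force between clip and support_long above 2 N and distance between clip_bite and tongue_bite below 0.015 m and angle between the x axis of clip and the x axis of plate, either way round below 0.12 rad and linear speed of each of plate, clip below 0.02 m/s); the robot touches nothing.
It fails at once if the dish is moved by more than 30 mm or tipped over (distance of dish from where it was at the start of the episode above 0.03 m or angle between dish's own z axis and vertical above 0.5 rad).
It fails at once if the bottle is moved by more than 30 mm or tipped over (distance of bottle from where it was at the start of the episode above 0.03 m or angle between bottle's own z axis and vertical above 0.5 rad).
It fails at once if the beaker is moved by more than 30 mm or tipped over (distance of beaker from where it was at the start of the episode above 0.03 m or angle between beaker's own z axis and vertical above 0.5 rad).
It also fails if it takes over 64 s, if anything falls off the work surface, if the arm or the gripper's body presses on something with over 40 N, if the wrist force passes 120 N, or if a joint passes its speed limit or range.

## Working session

There is one attempt and no reset: what is moved stays moved. The work goes in short steps, Python scripts to look and compute and a shell command to move; the robot and the scene stay as the last step left them, time stands still between calls to the robot, and variables do not carry over. Pictures are saved under pics/ and viewed, at most 10 in all, crops included, and the job is handed in when it is done.

```bash
ls; mkdir -p pics; python3 - <<'E'
from plant import arm,get_image,get_calibration
import cv2,numpy as np
for n in("scene","top"):
    c=get_calibration(n);print(n,c)
    p,d=get_image(n);np.savez(f"{n}0.npz",p=p,d=d);cv2.imwrite(f"pics/{n}0.png",cv2.cvtColor(p,cv2.COLOR_RGB2BGR));print((d>0).mean())
s=arm.state();print(s)
E
```

```text
pics
scene {'vertical_fov': 44.323458964783676, 'cx': 279.9085209420517, 'cy': 207.19483207315648, 'origin': array([1.24029473, 0.80925326, 0.89521008]), 'rotation': array([[-0.76462804, -0.39625333,  0.50825905],
       [ 0.64398718, -0.43919792,  0.62640698],
       [-0.02498953,  0.80628065,  0.5910051 ]])}
0.9960204081632653
top {'vertical_fov': 50.86052505268782, 'cx': 278.0502997489606, 'cy': 218.03345506469756, 'origin': array([ 0.41993791, -0.05292629,  1.24295001]), 'rotation': array([[-6.55351194e-03,  9.95701847e-01, -9.23844277e-02],
       [-9.99978410e-01, -6.48109377e-03,  1.08387750e-03],
       [ 4.80466695e-04,  9.23895363e-02,  9.95722824e-01]])}
0.9961394557823129
{'t': 0.1, 'joint_positions': array([-7.41202012e+01,  1.72106703e+01,  8.71773779e+01,  1.16883174e-03,
        7.56732749e+01, -3.81621773e+00]), 'qvel': array([ 0.00207371, -0.03118284, -0.08646767, -0.06464199, -0.14887644,
       -0.02150574]), 'tau': array([-8.59782176e-04, -5.44380033e+01, -3.62372589e+01, -1.52439125e-04,
        3.00490115e-03,  2.75522751e-05]), 'tcp_pos': array([ 0.18530629, -0.51761539,  0.24179037]), 'ee_rot': array([[ 9.41495696e-01,  3.37024894e-01, -2.73841958e-04],
       [ 3.37024993e-01, -9.41495132e-01,  1.03485481e-03],
       [ 9.09509609e-05, -1.06660293e-03, -9.99999427e-01]]), 'wrist_force': array([ 0.19792056, -0.01938141,  0.13824705]), 'wrist_torque': array([-0.00764167, -0.0233773 , -0.01258088]), 'finger_force': 0.0, 'finger_gap': 0.9987936201589878}
```

View pics/scene0.png

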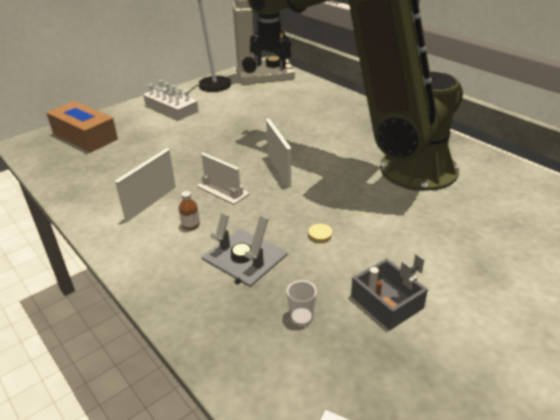

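View pics/top0.png

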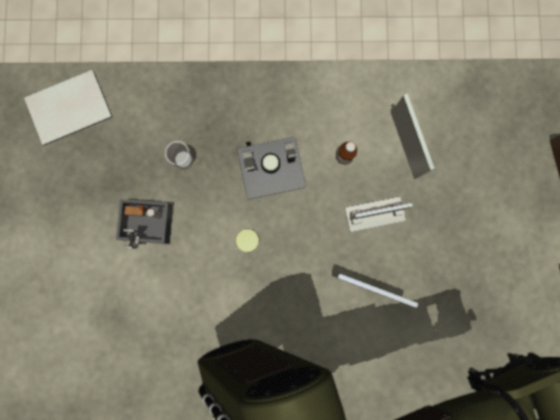

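Scene view: the smallest plate stands in the rack at (222,172), with larger plates at (147,183) and (278,152). The long support is at (258,238) and the short one at (222,232). The clip is on the caddy at (411,270). The top view shows the rack plate at (383,212), larger plates at (378,290) and (415,135), a flat one at (68,107), the stand at (271,167) and the clip at (135,238).

Candidates for the plate, in top pixels, are the rack plate (383,212), (378,290), (415,135) and the flat one (68,107). I choose the rack plate because it is the smallest and in the rack. Next I measure it and check it in a crop.

```bash
cat > h.py <<'E'
import numpy as np,cv2
from plant import arm,get_image,get_calibration
def K(c):
    return 210/np.tan(np.radians(c["vertical_fov"]/2))
def cloud(n,d):
    c=get_calibration(n);f=K(c);v,u=np.mgrid[:420,:560]
    P=np.stack([(u-c["cx"])/f*d,-(v-c["cy"])/f*d,-d],-1)
    return P@c["rotation"].T+c["origin"]
def proj(n,X):
    c=get_calibration(n);q=(np.asarray(X)-c["origin"])@c["rotation"];f=K(c)
    return np.stack([c["cx"]-f*q[...,0]/q[...,2],c["cy"]+f*q[...,1]/q[...,2]],-1)
def ray(n,uv,z):
    c=get_calibration(n);f=K(c);uv=np.asarray(uv,float)
    r=np.stack([(uv[...,0]-c["cx"])/f,-(uv[...,1]-c["cy"])/f,-np.ones(uv.shape[:-1])],-1)@c["rotation"].T
    return c["origin"]+r*((z-c["origin"][2])/r[...,2])[...,None]
E
python3 - <<'E'
from h import *
W={}
for n in("scene","top"):
    q=np.load(n+"0.npz");W[n]=cloud(n,q["d"])
    print(n);
    for v in range(90,420,60): print([round(1000*W[n][v,u,2]) for u in range(20,560,60)])
def st(name,n,u0,u1,v0,v1,zl,zh):
    P=W[n][v0:v1,u0:u1].reshape(-1,3);P=P[(P[:,2]>zl)&(P[:,2]<zh)]
    if len(P)<5: print(name,n,len(P));return
    (c,s,a)=cv2.minAreaRect((P[:,:2]*1000).astype(np.float32))
    print(name,n,len(P),"rect c",np.round(c),np.round(s),round(a,1),"mean",np.round(P.mean(0)*1000,1),"zmax",round(np.percentile(P[:,2],98)*1000))
st("platetop","top",340,425,195,235,.09,.125)
st("rackblocks","top",340,425,195,235,.025,.05)
st("rackfoot","top",335,420,190,240,.004,.05)
st("plate","scene",190,250,145,200,.05,.125)
st("platetopband","scene",190,250,145,200,.095,.125)
st("slab","top",230,312,130,205,.005,.02)
st("supportsL","top",236,268,130,190,.055,.2)
st("supportsR","top",275,312,130,190,.055,.2)
st("longbar","scene",245,275,205,275,.055,.2)
st("shortbar","scene",210,235,205,260,.055,.2)
st("caddy","top",105,185,190,255,.045,.07)
st("clip","top",105,185,190,260,.1,.2)
st("clip","scene",340,440,245,330,.1,.2)
for n,a in(("scene",(190,140,430,340)),("top",(100,130,430,260))):
    p=np.load(n+"0.npz")["p"];x0,y0,x1,y1=a
    k=3 if n=="scene" else 2
    cv2.imwrite(f"pics/{n}c.png",cv2.cvtColor(cv2.resize(p[y0:y1,x0:x1],None,fx=k,fy=k,interpolation=cv2.INTER_CUBIC),cv2.COLOR_RGB2BGR))
E
```

```text
scene
[-298, -401, -528, -8, -1, -4, 341, 297, -400]
[-4, -3, -2, 0, -3, -3, 168, 103, -759]
[-753, -2, 5, -2, -4, -3, -6, -1, -2]
[-751, -757, 2, -3, 8, -4, 40, -2, 0]
[-757, -750, -4, -3, -2, 0, -3, 0, -2]
[-757, -757, -755, -1, -3, 0, -4, -1, -4]
top
[-3, 10, -2, 2, 1, 2, -3, -2, -2]
[0, -5, 5, -1, 16, -2, -1, 1, 1]
[-3, 1, 34, 1, 1, 2, 107, 1, -3]
[1, 0, -3, -1, 2, 4, -1, 0, 2]
[0, -2, -3, 0, 3, 2, 1, -1, 1]
[1, 1, 3, 308, 645, 677, -3, 2, 522]
platetop top 200 rect c [ 544. -328.] [  8. 149.] 10.6 mean [ 543.1 -326.3  107.4] zmax 112
rackblocks top 180 rect c [ 544. -328.] [ 34. 150.] 11.0 mean [ 541.2 -324.3   37.4] zmax 47
rackfoot top 1333 rect c [ 543. -334.] [238. 139.] 89.6 mean [ 543.2 -326.3   12. ] zmax 41
plate scene 636 rect c [ 586. -282.] [221. 123.] 49.2 mean [ 548.9 -321.9   81.2] zmax 108
platetopband scene 182 rect c [ 587. -280.] [220. 121.] 48.8 mean [ 549.4 -322.7  102.5] zmax 108
slab top 2449 rect c [682. -34.] [212. 224.] 1.4 mean [670.9 -37.3  10. ] zmax 15
supportsL top 172 rect c [679.  23.] [69. 24.] 11.6 mean [680.   23.1  96.8] zmax 149
supportsR top 158 rect c [711. -89.] [53. 24.] 11.1 mean [709.4 -88.6  80. ] zmax 116
longbar scene 447 rect c [682.  24.] [71. 27.] 11.5 mean [678.5  25.   96.7] zmax 144
shortbar scene 279 rect c [713. -87.] [55. 29.] 14.4 mean [710.1 -86.7  80.7] zmax 112
caddy top 717 rect c [516. 312.] [132. 125.] 85.3 mean [523.6 310.5  59.6] zmax 68
clip top 48 rect c [474. 331.] [27. 47.] 86.0 mean [473.6 328.5 113.6] zmax 119
clip scene 127 rect c [477. 331.] [27. 53.] 86.2 mean [478.  332.3 108.8] zmax 116
```

View pics/scenec.png

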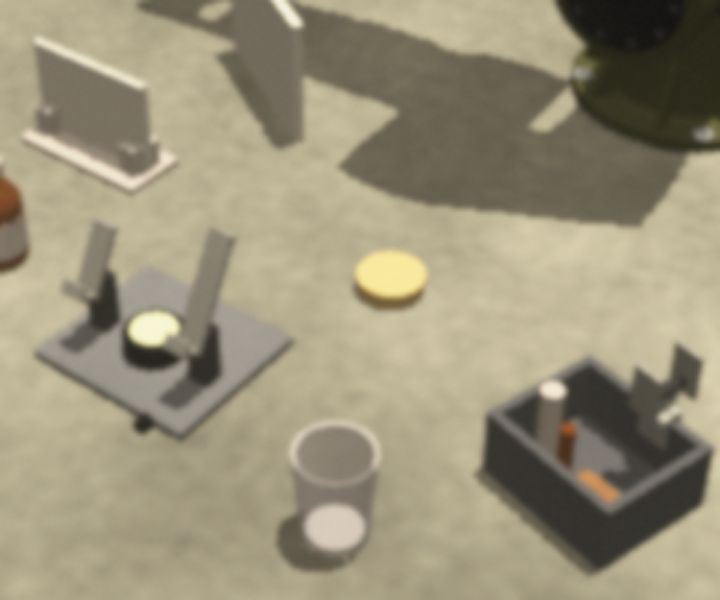

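The crop confirms that the rack plate is the small one; the top view gives it a 149 x 8 mm top edge. The long support is at +y. The clip has both tabs up on the near wall. The caddy's far-side bits are clear of the clip. Next I refine the poses.

```bash
python3 - <<'E'
from h import *
W={};R={}
for n in("scene","top"):
    q=np.load(n+"0.npz");W[n]=cloud(n,q["d"]);R[n]=q["p"]
def mrect(n,m,pl):
    m=cv2.morphologyEx(m.astype(np.uint8),cv2.MORPH_OPEN,np.ones((3,3)))
    cs,_=cv2.findContours(m,cv2.RETR_EXTERNAL,cv2.CHAIN_APPROX_NONE);c=max(cs,key=cv2.contourArea)[:,0]
    X=ray(n,c.astype(float),pl)[:,:2]*1000
    return cv2.minAreaRect(X.astype(np.float32)),len(c)
def box(n,u0,u1,v0,v1):
    b=np.zeros((420,560),bool);b[v0:v1,u0:u1]=1;return b
# slab by height+colour (grey)
for n,b in(("top",box("top",225,315,128,208)),("scene",box("scene",195,295,215,285))):
    z=cv2.medianBlur(W[n][...,2].astype(np.float32),5)
    print("slab",n,mrect(n,b&(z>.0055)&(z<.2),.010) if n=="top" else None)
z=cv2.medianBlur(W["top"][...,2].astype(np.float32),5)
print("caddy",mrect("top",box("top",100,190,185,255)&(z>.03),.062))
print("rackfoot",mrect("top",box("top",338,415,190,240)&(z>.005)&(z<.06),.008))
def line(n,b,zl,zh,nm):
    P=W[n][b];P=P[(P[:,2]>zl)&(P[:,2]<zh)]*1000
    md=np.median(P,0);P=P[np.linalg.norm(P[:,:2]-md[:2],axis=1)<90]
    vx,vy,_,_=cv2.fitLine(P[:,:2].astype(np.float32),cv2.DIST_HUBER,0,.01,.01).ravel()
    t=(P[:,:2]-md[:2])@[vx,vy];lo,hi=np.percentile(t,[1,99]);s=(P[:,:2]-md[:2])@[-vy,vx]
    c=md[:2]+np.array([vx,vy])*(lo+hi)/2+np.array([-vy,vx])*np.mean(s)
    print(nm,n,len(P),"dir",round(np.degrees(np.arctan2(vy,vx)),1),"c",np.round(c,1),"len",round(hi-lo),"w",np.round(np.percentile(s,[2,98]),1))
line("top",box("top",340,425,195,235),.095,.125,"platetop")
line("scene",box("scene",200,245,150,195),.06,.115,"plateface")
line("top",box("top",236,268,130,190),.08,.2,"longbar");line("top",box("top",275,312,130,190),.075,.2,"shortbar")
line("top",box("top",105,185,190,260),.1,.2,"cliptop");line("scene",box("scene",380,435,245,330),.1,.2,"cliptabs")
# plane fits bars
for n,u0,u1,v0,v1,nm in(("top",236,268,130,190,"L"),("scene",245,275,205,275,"L"),("top",275,312,130,190,"S"),("scene",210,235,205,260,"S")):
    P=W[n][v0:v1,u0:u1].reshape(-1,3);P=P[(P[:,2]>.075)&(P[:,2]<.16)]*1000
    for th in range(4):
        c=P.mean(0);nn=np.linalg.svd(P-c)[2][2];e=(P-c)@nn;P=P[abs(e)<max(4,2*e.std())]
    nn*=np.sign(nn[0]);print("bar",nm,n,len(P),np.round(nn,3),"yaw",round(np.degrees(np.arctan2(nn[1],nn[0])),1),"c",np.round(c,1))
for n,k in(("top",0),("scene",0)):
    hs=cv2.cvtColor(R[n],cv2.COLOR_RGB2HSV)
for nm,b in(("dish",box("top",230,265,225,255)),("bottle",box("top",330,362,135,168)),("beaker",box("top",160,200,135,172))):
    P=W["top"][b];P=P[P[:,2]>.012]*1000;print(nm,np.round(np.median(P,0)),np.round(np.percentile(P,[3,97],axis=0)).tolist())
E
```

```text
slab top (((681.4437255859375, -35.81891632080078), (159.06349182128906, 171.78704833984375), 10.569496154785156), 211)
slab scene None
caddy (((513.5155639648438, 307.9194641113281), (138.0381622314453, 129.2544708251953), 85.3665542602539), 181)
rackfoot (((543.6781616210938, -328.5204162597656), (70.02940368652344, 161.8070526123047), 10.91698932647705), 244)
platetop top 197 dir -79.3 c [ 543.5 -327.8] len 149 w [-4.5  3.5]
plateface scene 531 dir -78.8 c [ 548.7 -325.4] len 149 w [-7.4  4. ]
longbar top 91 dir 13.8 c [664.8  20.2] len 39 w [-11.7  11.1]
shortbar top 75 dir 11.0 c [707.9 -88.8] len 46 w [-12.4  10.6]
cliptop top 48 dir -7.7 c [473.8 328.5] len 48 w [-12.   14.8]
cliptabs scene 127 dir -4.9 c [477.9 332.3] len 50 w [-12.5  13.3]
bar L top 96 [0.865 0.126 0.486] yaw 8.3 c [663.8  19.6 120.1]
bar L scene 284 [0.86  0.207 0.467] yaw 13.6 c [669.3  22.4 111.8]
bar S top 74 [0.708 0.179 0.684] yaw 14.2 c [701.1 -90.1  97.3]
bar S scene 131 [0.866 0.147 0.477] yaw 9.6 c [701.1 -89.3  94.7]
dish [470.  32.  18.] [[445.0, 4.0, 13.0], [498.0, 59.0, 23.0]]
bottle [ 702. -239.   76.] [[685.0, -266.0, 21.0], [729.0, -220.0, 112.0]]
beaker [709. 219.  62.] [[673.0, 183.0, 15.0], [732.0, 243.0, 88.0]]
```

```bash
cat >> h.py <<'E'
S0=np.array([.678,-.0357]);SY=np.radians(10.8)
def stand(x,y):  # stand frame mm -> world m
    x,y=x/1000,y/1000;c,s=np.cos(SY),np.sin(SY);return S0+[c*x-s*y,s*x+c*y]
def plan(target,yaw,n=8,turn=True):
    """print per-call end rows (scaled) to take TCP to target (m), tool y axis at yaw deg"""
    s=arm.state();p=s["tcp_pos"].copy();R=s["ee_rot"];a=np.arctan2(R[1,1],R[0,1])
    for k in range(n):
        y=np.array([np.cos(a),np.sin(a),0]);z=np.array([0,0,-1.]);x=np.cross(y,z)
        d=np.array([x,y,z])@(np.asarray(target)-p)/.1;m=max(1,abs(d).max());d=np.round(d/m,3)
        t=-((np.radians(yaw)-a+np.pi/2)%np.pi-np.pi/2)/np.radians(30) if turn is True else turn
        t=np.round(np.clip(t,-1,1),3)
        print("call",d,t);p=p+.1*(d@np.array([x,y,z]));a-=t*np.radians(30)
        if m==1 and abs(t)<1:break
    print("end",p,np.degrees(a))
E
python3 - <<'E'
from h import *
plan([.544,-.327,.16],10.8)
E
python3 -m pendant 2>&1 | tail -3
```

```text
call [ 1.    -0.146  0.203] -1.0
call [1.    0.398 0.217] -1.0
call [0.789 1.    0.257] -0.703
call [0.207 0.67  0.141] -0.0
end [ 0.54401533 -0.32703714  0.15999037] 10.785729488600179
invalid input
```

```bash
python3 -m pendant '[[[0.1,-0.015,0,-0.1],[0.2,-0.03,0,-0.2],[0.3,-0.045,0,-0.3],[0.4,-0.06,0,-0.4],[0.5,-0.07,0,-0.5],[0.6,-0.09,0,-0.6],[0.7,-0.1,0,-0.7],[0.8,-0.12,0,-0.8],[0.9,-0.13,0,-0.9],[1,-0.15,0,-1]]]' 0
python3 -m pendant '[[[0.1,0.04,0,-0.1],[0.2,0.08,0,-0.2],[0.3,0.12,0,-0.3],[0.4,0.16,0,-0.4],[0.5,0.2,0,-0.5],[0.6,0.24,0,-0.6],[0.7,0.28,0,-0.7],[0.8,0.32,0,-0.8],[0.9,0.36,0,-0.9],[1,0.4,0,-1]]]'
python3 -m pendant '[[[0.08,0.1,0.03,-0.07],[0.16,0.2,0.06,-0.14],[0.24,0.3,0.09,-0.21],[0.32,0.4,0.12,-0.28],[0.4,0.5,0.15,-0.35],[0.47,0.6,0.18,-0.42],[0.55,0.7,0.21,-0.49],[0.63,0.8,0.24,-0.56],[0.71,0.9,0.27,-0.63],[0.79,1,0.3,-0.7]]]'
python3 -c "
from h import *
plan([.544,-.327,.14],10.8)"
```

```text
t: 1.35
tcp_pos: [0.275, -0.4697, 0.2423]
ee_rot: [[0.644, 0.765, -0.0], [0.765, -0.644, -0.0], [-0.0, -0.0, -1.0]]
wrist_force: [-1.0, -1.0, 1.2]
finger_gap: 1.003
finger_force: 0.0
t: 2.6
tcp_pos: [0.3703, -0.4192, 0.2423]
ee_rot: [[0.175, 0.985, 0.0], [0.985, -0.175, -0.0], [0.0, 0.0, -1.0]]
wrist_force: [0.5, 0.0, 0.3]
finger_gap: 0.998
finger_force: 0.0
t: 3.85
tcp_pos: [0.4829, -0.3593, 0.2121]
ee_rot: [[-0.188, 0.982, 0.0], [0.982, 0.188, 0.0], [-0.0, 0.0, -1.0]]
wrist_force: [0.7, -0.0, 0.4]
finger_gap: 1.004
finger_force: 0.0
call [0.203 0.661 0.721] 0.001
end [ 0.54402458 -0.32698439  0.13999721] 10.80523842024666
```

```bash
python3 -m pendant '[[[0.03,0.08,0.06,0],[0.06,0.16,0.12,0],[0.09,0.25,0.2,0],[0.12,0.34,0.28,0],[0.15,0.43,0.36,0],[0.17,0.52,0.44,0],[0.19,0.6,0.52,0],[0.2,0.64,0.6,0],[0.2,0.66,0.67,0],[0.2,0.66,0.73,0]]]'
python3 -m pendant '[[[0,0,0.07,0],[0,0,0.14,0],[0,0,0.21,0],[0,0,0.28,0],[0,0,0.35,0],[0,0,0.41,0],[0,0,0.46,0],[0,0,0.5,0],[0,0,0.51,0],[0,0,0.51,0]]]'
python3 -m pendant '[[[0,0,0,0],[0,0,0,0],[0,0,0,0],[0,0,0,0],[0,0,0,0],[0,0,0,0],[0,0,0,0],[0,0,0,0],[0,0,0,0],[0,0,0,0]]]' 1
```

```text
t: 5.1
tcp_pos: [0.5433, -0.3279, 0.1388]
ee_rot: [[-0.186, 0.983, -0.0], [0.983, 0.186, 0.0], [0.0, -0.0, -1.0]]
wrist_force: [-0.3, 0.2, -0.7]
finger_gap: 0.994
finger_force: 0.0
t: 6.35
tcp_pos: [0.5434, -0.3279, 0.0884]
ee_rot: [[-0.186, 0.983, 0.0], [0.983, 0.186, -0.0], [-0.0, 0.0, -1.0]]
wrist_force: [0.4, -0.2, -0.5]
finger_gap: 0.999
finger_force: 0.0
t: 7.6
tcp_pos: [0.5435, -0.3279, 0.0884]
ee_rot: [[-0.186, 0.983, 0.0], [0.983, 0.186, -0.0], [-0.0, 0.0, -1.0]]
wrist_force: [3.7, 0.0, 2.2]
finger_gap: 0.084
finger_force: 59.4
```

```bash
python3 -m pendant '[[[0,0,-0.05,0],[0,0,-0.13,0],[0,0,-0.23,0],[0,0,-0.33,0],[0,0,-0.43,0],[0,0,-0.53,0],[0,0,-0.63,0],[0,0,-0.75,0],[0,0,-0.87,0],[0,0,-1,0]]]'
python3 - <<'E'
from h import *
x,y=stand(30.5,0);print(x,y)
plan([x,y,.235],10.8)
E
```

```text
t: 8.85
tcp_pos: [0.5433, -0.3278, 0.1892]
ee_rot: [[-0.186, 0.983, -0.0], [0.983, 0.186, -0.0], [-0.0, -0.0, -1.0]]
wrist_force: [-0.3, 1.5, -1.4]
finger_gap: 0.085
finger_force: 59.2
0.707959761147225 -0.0299848699051354
call [ 1.     0.828 -0.175] -0.003
call [ 1.     0.831 -0.175] -0.0
call [ 0.619  0.514 -0.108] -0.0
end [ 0.70791017 -0.02999108  0.23496558] 10.787849559462051
```

```bash
python3 -m pendant '[[[0.06,0.05,-0.06,0],[0.15,0.12,-0.13,0],[0.25,0.2,-0.2,0],[0.36,0.3,-0.27,0],[0.47,0.39,-0.34,0],[0.58,0.48,-0.4,0],[0.69,0.57,-0.44,0],[0.8,0.66,-0.46,0],[0.9,0.75,-0.46,0],[1,0.83,-0.46,0]]]'
python3 -m pendant '[[[0.1,0.08,0,0],[0.2,0.17,0,0],[0.3,0.25,0,0],[0.4,0.33,0,0],[0.5,0.42,0,0],[0.6,0.5,0,0],[0.7,0.58,0,0],[0.8,0.66,0,0],[0.9,0.75,0,0],[1,0.83,0,0]]]'
python3 -m pendant '[[[0.09,0.07,0,0],[0.18,0.15,0,0],[0.26,0.22,0,0],[0.34,0.29,0,0],[0.42,0.35,0,0],[0.49,0.41,0,0],[0.55,0.46,0,0],[0.6,0.5,0.03,0],[0.62,0.51,0.1,0],[0.62,0.51,0.16,0]]]'
python3 - <<'E'
from h import *
x,y=stand(30.5,0);print(x,y)
plan([x,y,.165],10.8)
for n in("scene","top"):
    p,d=get_image(n);np.savez(f"{n}1.npz",p=p,d=d)
    W=cloud(n,d);c=proj(n,np.array([x,y,.15])).astype(int);print(c)
    x0,y0=c[0]-70,c[1]-70
    cv2.imwrite(f"pics/{n}1.png",cv2.cvtColor(cv2.resize(p[max(y0,0):y0+150,x0:x0+150],None,fx=4,fy=4,interpolation=cv2.INTER_CUBIC),cv2.COLOR_RGB2BGR))
E
```

```text
t: 10.1
tcp_pos: [0.6067, -0.2134, 0.234]
ee_rot: [[-0.186, 0.983, -0.0], [0.983, 0.186, 0.0], [0.0, -0.0, -1.0]]
wrist_force: [0.2, -0.2, -1.7]
finger_gap: 0.082
finger_force: 59.2
t: 11.35
tcp_pos: [0.6698, -0.0998, 0.2343]
ee_rot: [[-0.186, 0.983, 0.0], [0.983, 0.186, -0.0], [-0.0, 0.0, -1.0]]
wrist_force: [0.1, -0.2, -0.6]
finger_gap: 0.081
finger_force: 59.2
t: 12.6
tcp_pos: [0.7078, -0.0301, 0.2174]
ee_rot: [[-0.186, 0.983, -0.001], [0.983, 0.186, 0.0], [0.0, -0.001, -1.0]]
wrist_force: [0.7, -0.3, -1.9]
finger_gap: 0.082
finger_force: 59.2
0.707959761147225 -0.0299848699051354
call [0.001 0.002 0.524] -0.003
end [ 0.70793408 -0.02996909  0.16501199] 10.790550418138437
[232 216]
[268 144]
```

View pics/scene1.png

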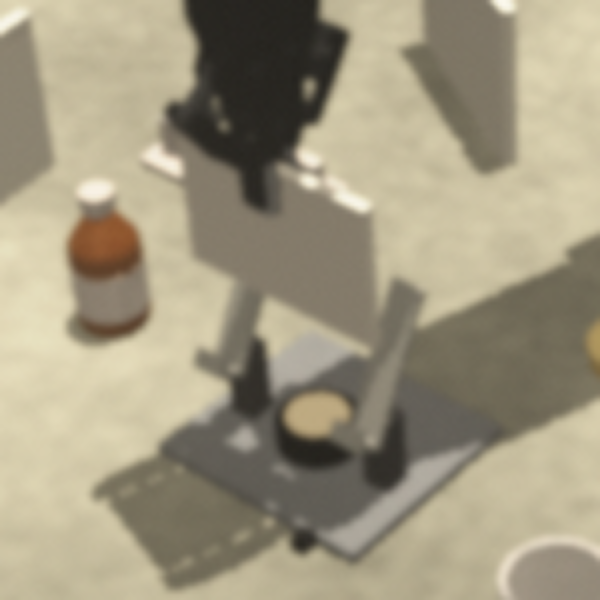

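The scene crop shows the plate held upright over the stand: its lower edge runs from (190,255) to (378,340), the long bar top is at (405,290), and the bottle and stand are undisturbed. Next I compare the cameras against the known TCP to remove their bias.

```bash
python3 - <<'E'
from h import *
c,s=np.cos(SY),np.sin(SY);Q=np.array([[c,s],[-s,c]])
t=arm.state()["tcp_pos"][:2]
for n in("scene","top"):
    q=np.load(n+"1.npz");P=cloud(n,q["d"]).reshape(-1,3)
    L=(P[:,:2]-t)@Q.T*1000;z=P[:,2]*1000
    if n=="scene":
        m=(abs(L[:,0]-4)<20)&(abs(L[:,1])<82)&(z>145)&(z<190)
        print("face offset x (true 4)",np.median(L[m,0]),"y edges",np.percentile(L[m,1],[.5,99.5]),"slope",np.polyfit(L[m,1],L[m,0],1)[0],"tilt",np.polyfit(z[m],L[m,0],1)[0])
    else:
        m=(abs(L[:,0])<14)&(abs(L[:,1])<82)&(z>225)&(z<250);m2=(abs(L[:,0])<14)&(abs(L[:,1])<82)&(z>228)&(z<245)&(abs(L[:,1])>35)
        print("top",m2.sum(),np.median(L[m2,0]),np.percentile(L[m2,1],[.5,99.5]) )
    # bars in stand frame from first images
    q=np.load(n+"0.npz");P=cloud(n,q["d"]).reshape(-1,3);L=(P[:,:2]-S0)@Q.T*1000;z=P[:,2]*1000
    for nm,y0,h in(("L",58,143),("S",-58,110)):
        m=(abs(L[:,1]-y0)<16)&(z>85)&(z<h);r=L[m,0]-(30-.5317*(z[m]-60));k=abs(r)<9
        print(nm,n,k.sum(),"front-face dx",np.round(np.median(r[k]),1),"y mid",np.round(np.percentile(L[m,1][k],[2,98]).mean()-y0,1))
    m=(abs(L[:,0])<90)&(abs(L[:,1])<100)&(z>4)&(z<16)
E
```

```text
face offset x (true 4) 4.781938312762463 y edges [-74.30746229  75.94587481] slope -0.005174503256674633 tilt -0.008032874566465472
L scene 237 front-face dx -0.2 y mid 0.3
S scene 91 front-face dx 1.1 y mid 0.3
top 34 -2.7557931359327936 [-74.72300228 -36.28286627]
L top 61 front-face dx -1.0 y mid -1.1
S top 30 front-face dx 0.4 y mid 0.1
```

```bash
python3 -m pendant '[[[0,0,0.08,0],[0,0,0.17,0],[0,0,0.26,0],[0,0,0.35,0],[0,0,0.43,0],[0,0,0.5,0],[0,0,0.55,0],[0,0,0.59,0],[0,0,0.61,0],[0,0,0.63,0]]]'
python3 -m pendant '[[[0,0,0.01,0],[0,0,0.02,0],[0,0,0.03,0],[0,0,0.04,0],[0,0,0.045,0],[0,0,0.05,0],[0,0,0.055,0],[0,0,0.06,0],[0,0,0.06,0],[0,0,0.06,0]]]'
```

```text
t: 13.95
tcp_pos: [0.708, -0.0301, 0.1554]
ee_rot: [[-0.186, 0.983, 0.0], [0.983, 0.186, -0.0], [-0.0, 0.0, -1.0]]
wrist_force: [0.4, -0.3, -1.6]
finger_gap: 0.082
finger_force: 59.2
t: 15.2
tcp_pos: [0.708, -0.0301, 0.1494]
ee_rot: [[-0.186, 0.983, 0.0], [0.983, 0.186, 0.0], [-0.0, 0.0, -1.0]]
wrist_force: [1.2, -0.2, -1.2]
finger_gap: 0.08
finger_force: 59.3
```

```bash
python3 -m pendant '[[[0,0,0.005,0],[0,0,0.01,0],[0,0,0.015,0],[0,0,0.02,0],[0,0,0.025,0],[0,0,0.03,0],[0,0,0.035,0],[0,0,0.04,0],[0,0,0.04,0],[0,0,0.04,0]]]'
```

```text
t: 16.45
tcp_pos: [0.7085, -0.03, 0.1461]
ee_rot: [[-0.186, 0.983, 0.002], [0.983, 0.186, -0.0], [-0.0, 0.002, -1.0]]
wrist_force: [4.2, 2.3, 5.6]
finger_gap: 0.084
finger_force: 60.3
```

```bash
python3 -m pendant '[[[0,0,0,0],[0,0,0,0],[0,0,0,0],[0,-0.02,0,0],[0,-0.06,0,0],[0,-0.1,0,0],[0,-0.15,0,0],[0,-0.2,0,0],[0,-0.25,0,0],[0,-0.3,0,0]]]' 0.55
python3 -m pendant '[[[0,-0.04,0,0],[0,-0.08,0,0],[0,-0.1,0,0],[0,-0.12,0,0],[0,-0.12,0,0],[0,-0.12,-0.05,0],[0,-0.12,-0.15,0],[0,-0.12,-0.3,0],[0,-0.12,-0.45,0],[0,-0.12,-0.6,0]]]'
python3 - <<'E'
from h import *
p,d=get_image("scene");np.savez("scene2.npz",p=p,d=d)
cv2.imwrite("pics/scene2.png",cv2.cvtColor(cv2.resize(p[146:296,162:312],None,fx=4,fy=4,interpolation=cv2.INTER_CUBIC),cv2.COLOR_RGB2BGR))
c,s=np.cos(SY),np.sin(SY);Q=np.array([[c,s],[-s,c]])
P=cloud("scene",d).reshape(-1,3);L=(P[:,:2]-S0)@Q.T*1000;z=P[:,2]*1000
e=.883*(L[:,0]-30)+.469*(z-60);u=-.469*(L[:,0]-30)+.883*(z-60)
m=(abs(e-8)<8)&(u>15)&(u<97)&(abs(L[:,1])<80)
print("face n (8)",np.median(e[m]),np.polyfit(u[m],e[m],1),np.polyfit(L[m,1],e[m],1)[0],"y",np.percentile(L[m,1],[.5,99.5]),"u",)
m=(abs(e-8)<8)&(abs(L[:,1])<80)&(u>-20)&(u<120);print(np.percentile(u[m],[1,99]))
E
```

```text
t: 17.7
tcp_pos: [0.6781, -0.0357, 0.1454]
ee_rot: [[-0.186, 0.983, 0.0], [0.983, 0.186, 0.0], [-0.0, 0.0, -1.0]]
wrist_force: [-0.2, 0.9, 0.9]
finger_gap: 0.451
finger_force: 0.0
t: 18.95
tcp_pos: [0.6667, -0.0379, 0.2068]
ee_rot: [[-0.186, 0.983, 0.001], [0.983, 0.186, -0.0], [-0.0, 0.001, -1.0]]
wrist_force: [0.5, -0.1, 0.4]
finger_gap: 0.45
finger_force: 0.0
face n (8) 8.4029626688793 [-0.00973526  8.92460516] -0.011833823042847445 y [-76.38234222  74.39199517] u
[-2.49322857 97.45178243]
```

View pics/scene2.png

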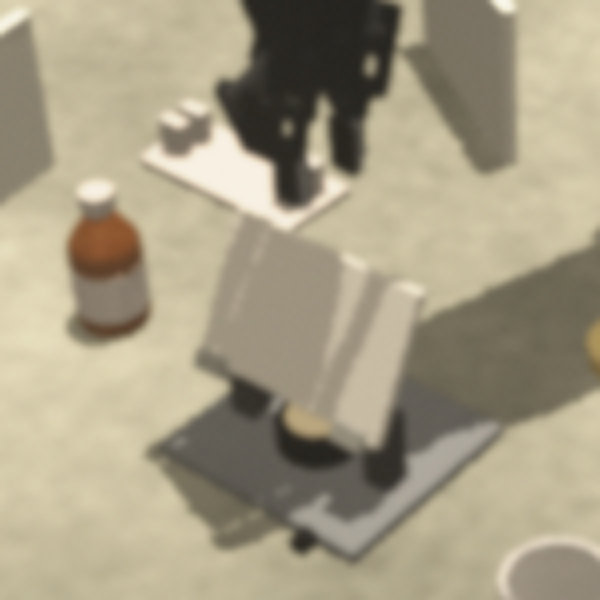

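Scene crop: the plate lies flat on both ledges, from (240,220) to (380,440). It is fitted within 0.5 mm, tilted 0.5° and centred to 1 mm, and the gripper is clear. Next is the clip.

```bash
python3 -c "
from h import *
plan([.4767,.331,.19],-4.6)"
```

```text
call [ 1.    -0.298  0.048] 0.51
call [ 1.    -0.623  0.054] -0.0
call [ 1.    -0.623  0.054] -0.0
call [ 0.639 -0.398  0.034] -0.0
end [0.47673168 0.3309924  0.19002367] -4.6013073773498
```

```bash
python3 -m pendant '[[[0.08,-0.03,0,0.05],[0.17,-0.06,0,0.1],[0.27,-0.09,0,0.15],[0.37,-0.12,0,0.2],[0.48,-0.15,0,0.25],[0.59,-0.18,0,0.3],[0.7,-0.21,0,0.35],[0.8,-0.24,0,0.4],[0.9,-0.27,0,0.46],[1,-0.3,0,0.51]]]' 0
python3 -m pendant '[[[0.1,-0.06,0,0],[0.2,-0.12,0,0],[0.3,-0.19,0,0],[0.4,-0.25,0,0],[0.5,-0.31,0,0],[0.6,-0.37,0,0],[0.7,-0.44,0,0],[0.8,-0.5,0,0],[0.9,-0.56,0,0],[1,-0.62,0,0]]]'
python3 -m pendant '[[[0.1,-0.06,0,0],[0.2,-0.12,0,0],[0.3,-0.19,0,0],[0.4,-0.25,0,0],[0.5,-0.31,0,0],[0.6,-0.37,0,0],[0.7,-0.44,0,0],[0.8,-0.5,0,0],[0.9,-0.56,0,0],[1,-0.62,0,0]]]'
python3 - <<'E'
from h import *
plan([.4767,.331,.16],-4.6)
p,d=get_image("scene");P=cloud("scene",d)[240:330,370:445].reshape(-1,3)
P=P[(P[:,2]>.075)&(P[:,2]<.125)&(P[:,0]<.52)]*1000
r=cv2.minAreaRect(P[:,:2].astype(np.float32));print(r,np.percentile(P[:,2],[90,98]),len(P))
E
```

```text
t: 20.25
tcp_pos: [0.6178, 0.0555, 0.2045]
ee_rot: [[0.082, 0.997, -0.001], [0.997, -0.082, 0.0], [-0.0, -0.001, -1.0]]
wrist_force: [-0.0, 0.2, -0.5]
finger_gap: 0.998
finger_force: 0.0
t: 21.5
tcp_pos: [0.5645, 0.1601, 0.2053]
ee_rot: [[0.08, 0.997, 0.0], [0.997, -0.08, -0.0], [-0.0, 0.0, -1.0]]
wrist_force: [0.1, 0.2, 0.2]
finger_gap: 0.996
finger_force: 0.0
t: 22.75
tcp_pos: [0.5107, 0.2648, 0.2053]
ee_rot: [[0.08, 0.997, -0.0], [0.997, -0.08, -0.0], [-0.0, -0.0, -1.0]]
wrist_force: [-0.4, 0.9, 0.0]
finger_gap: 1.001
finger_force: 0.0
call [ 0.633 -0.392  0.453] -0.0
end [0.47669746 0.33100557 0.15997295] -4.602904174023047
((477.3471374511719, 331.540771484375), (28.503807067871094, 51.849159240722656), 85.70159149169922) [112.53760251 114.86437802] 327
```

```bash
python3 -m pendant '[[[0.09,-0.05,0,0],[0.18,-0.11,0,0],[0.27,-0.17,0,0],[0.36,-0.22,0,0],[0.45,-0.28,0,0],[0.53,-0.33,0.07,0],[0.59,-0.37,0.15,0],[0.62,-0.39,0.25,0],[0.635,-0.39,0.35,0],[0.635,-0.39,0.45,0]]]'
python3 -m pendant '[[[0,0,0.08,0],[0,0,0.17,0],[0,0,0.26,0],[0,0,0.35,0],[0,0,0.44,0],[0,0,0.52,0],[0,0,0.59,0],[0,0,0.65,0],[0,0,0.68,0],[0,0,0.68,0]]]'
python3 -m pendant '[[[0,0,0,0],[0,0,0,0],[0,0,0,0],[0,0,0,0],[0,0,0,0],[0,0,0,0],[0,0,0,0],[0,0,0,0],[0,0,0,0],[0,0,0,0]]]' 1
```

```text
t: 24.05
tcp_pos: [0.4773, 0.3304, 0.1594]
ee_rot: [[0.08, 0.997, -0.0], [0.997, -0.08, -0.0], [-0.0, -0.0, -1.0]]
wrist_force: [0.7, 0.8, 0.1]
finger_gap: 0.997
finger_force: 0.0
t: 25.3
tcp_pos: [0.4773, 0.3305, 0.0922]
ee_rot: [[0.08, 0.997, -0.0], [0.997, -0.08, -0.0], [-0.0, -0.0, -1.0]]
wrist_force: [0.1, 0.6, -0.2]
finger_gap: 0.997
finger_force: 0.0
t: 26.55
tcp_pos: [0.4785, 0.331, 0.0942]
ee_rot: [[0.08, 0.997, 0.004], [0.997, -0.08, 0.002], [0.002, 0.003, -1.0]]
wrist_force: [1.1, 0.0, 12.5]
finger_gap: 0.363
finger_force: 60.9
```

```bash
python3 -m pendant '[[[0,0,-0.05,0],[0,0,-0.12,0],[0,0,-0.22,0],[0,0,-0.33,0],[0,0,-0.44,0],[0,0,-0.55,0],[0,0,-0.66,0],[0,0,-0.78,0],[0,0,-0.89,0],[0,0,-1,0]]]'
python3 - <<'E'
from h import *
s=arm.state();print(s["tcp_pos"])
p,d=get_image("scene");np.savez("scene3.npz",p=p,d=d)
c=proj("scene",s["tcp_pos"]).astype(int);print(c)
cv2.imwrite("pics/scene3.png",cv2.cvtColor(cv2.resize(p[c[1]-50:c[1]+70,c[0]-70:c[0]+70],None,fx=5,fy=5,interpolation=cv2.INTER_CUBIC),cv2.COLOR_RGB2BGR))
a=np.radians(-4.6);Q=np.array([[np.cos(a),np.sin(a)],[-np.sin(a),np.cos(a)]])
P=cloud("scene",d).reshape(-1,3);L=np.c_[(P[:,:2]-s["tcp_pos"][:2])@Q.T,P[:,2]-s["tcp_pos"][2]]*1000
m=(abs(L[:,0])<30)&(abs(L[:,1])<25)&(L[:,2]>-75)&(L[:,2]<-10);L=L[m]
for z in range(-70,-10,4):
    k=L[abs(L[:,2]-z)<2]
    if len(k)>4:print(z,len(k),np.round(np.percentile(k[:,:2],[5,50,95],axis=0).T,1).tolist())
x,y=stand(0,58)
E
```

```text
t: 27.8
tcp_pos: [0.4773, 0.3305, 0.193]
ee_rot: [[0.08, 0.997, 0.0], [0.997, -0.08, 0.0], [0.0, 0.0, -1.0]]
wrist_force: [-0.1, -0.1, -0.3]
finger_gap: 0.361
finger_force: 59.7
[0.47725114 0.33050969 0.19302949]
[416 232]
-58 15 [[-13.2, -9.9, 17.3], [-7.8, 4.7, 12.2]]
-54 25 [[-11.9, 16.2, 18.7], [-10.4, 4.2, 11.8]]
-50 20 [[-11.1, 14.7, 18.1], [-7.1, 4.8, 13.9]]
-46 23 [[-11.3, 16.5, 18.8], [-8.2, 5.6, 13.4]]
-42 22 [[-12.3, 16.1, 18.2], [-10.5, 4.8, 14.4]]
-38 19 [[-10.1, 16.4, 18.3], [-11.1, 4.7, 14.3]]
-34 23 [[-10.2, 15.7, 18.1], [-10.3, 6.8, 14.0]]
-30 56 [[-13.0, 1.6, 17.3], [-7.9, 7.4, 13.2]]
-26 19 [[-11.5, 10.3, 17.3], [-7.5, 6.8, 11.8]]
-22 17 [[-12.1, 16.5, 18.6], [-7.9, 8.0, 12.8]]
-18 24 [[-13.3, 15.2, 19.2], [-7.9, 7.2, 13.8]]
-14 14 [[-13.4, -9.1, 18.8], [-0.4, 9.0, 14.3]]
```

View pics/scene3.png

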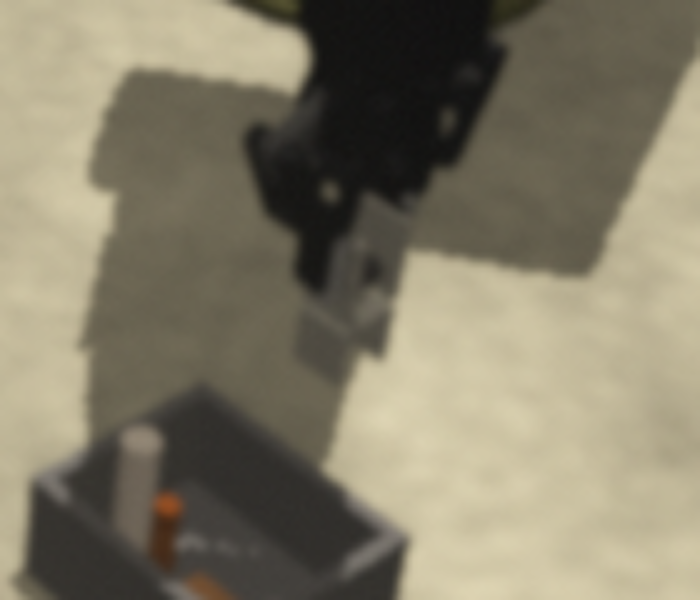

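Scene crop: the clip is held with its jaws open and mouth down at (340,345). The depth gives the mouth 58 mm below the TCP, jaws centred in the grip and about 1 mm off to +y. The caddy is undisturbed.

```bash
python3 -c "
from h import *
x,y=stand(-13,57);print(x,y)
plan([x,y,.24],10.8)"
```

```text
0.6545495308091408 0.017854416201920832
call [-1.     0.677 -0.153] -0.513
call [-1.     0.338 -0.133] -0.0
call [-1.     0.338 -0.134] -0.0
call [-0.261  0.088 -0.035] -0.0
end [0.65450983 0.01784991 0.24004996] 10.788717484731453
```

```bash
python3 -m pendant '[[[-0.08,0.05,-0.08,-0.05],[-0.17,0.11,-0.15,-0.1],[-0.27,0.18,-0.22,-0.15],[-0.37,0.25,-0.29,-0.2],[-0.48,0.32,-0.36,-0.25],[-0.59,0.39,-0.41,-0.3],[-0.7,0.47,-0.45,-0.35],[-0.8,0.54,-0.47,-0.4],[-0.9,0.61,-0.47,-0.46],[-1,0.68,-0.47,-0.51]]]'
python3 -m pendant '[[[-0.1,0.03,0,0],[-0.2,0.07,0,0],[-0.3,0.1,0,0],[-0.4,0.14,0,0],[-0.5,0.17,0,0],[-0.6,0.2,0,0],[-0.7,0.24,0,0],[-0.8,0.27,0,0],[-0.9,0.31,0,0],[-1,0.34,0,0]]]'
python3 -m pendant '[[[-0.1,0.03,0,0],[-0.2,0.07,0,0],[-0.3,0.1,0,0],[-0.4,0.14,0,0],[-0.5,0.17,0,0],[-0.6,0.2,0,0],[-0.7,0.24,0,0],[-0.8,0.27,0,0],[-0.9,0.31,0,0],[-1,0.34,0,0]]]'
python3 -c "
from h import *
x,y=stand(-13,57);print(x,y)
plan([x,y,.225],10.8)"
```

```text
t: 29.1
tcp_pos: [0.5372, 0.225, 0.2393]
ee_rot: [[-0.187, 0.982, -0.0], [0.982, 0.187, -0.0], [0.0, -0.0, -1.0]]
wrist_force: [-0.0, -0.3, -0.9]
finger_gap: 0.364
finger_force: 59.7
t: 30.35
tcp_pos: [0.5894, 0.1328, 0.2393]
ee_rot: [[-0.186, 0.983, 0.0], [0.983, 0.186, 0.0], [0.0, 0.0, -1.0]]
wrist_force: [-0.1, -0.8, -0.7]
finger_gap: 0.361
finger_force: 59.7
t: 31.6
tcp_pos: [0.6413, 0.0409, 0.2393]
ee_rot: [[-0.186, 0.983, -0.0], [0.983, 0.186, -0.0], [-0.0, -0.0, -1.0]]
wrist_force: [-0.5, -0.9, 0.2]
finger_gap: 0.361
finger_force: 59.7
0.6545495308091408 0.017854416201920832
call [-0.251  0.087  0.143] -0.003
end [0.65454576 0.01782015 0.22495007] 10.789000498705477
```

```bash
python3 -m pendant '[[[-0.07,0.03,0,0],[-0.14,0.05,0,0],[-0.2,0.07,0,0],[-0.24,0.08,0.02,0],[-0.25,0.087,0.05,0],[-0.25,0.087,0.08,0],[-0.25,0.087,0.11,0],[-0.25,0.087,0.14,0],[-0.25,0.087,0.14,0],[-0.25,0.087,0.14,0]]]'
python3 - <<'E'
from h import *
s=arm.state();t=s["tcp_pos"];print(t)
c,sn=np.cos(SY),np.sin(SY);Q=np.array([[c,sn],[-sn,c]])
print("tcp in stand",Q@(t[:2]-S0)*1000)
for n in("scene","top"):
    p,d=get_image(n);np.savez(n+"4.npz",p=p,d=d)
    P=cloud(n,d).reshape(-1,3);L=(P[:,:2]-S0)@Q.T*1000;z=P[:,2]*1000
    e=.883*(L[:,0]-30)+.469*(z-60);u=-.469*(L[:,0]-30)+.883*(z-60)
    m=(abs(e-8)<5)&(u>15)&(u<92)&(abs(L[:,1])<80);print(n,"face n",np.round(np.median(e[m]),2),"y",np.percentile(L[m,1],[1,99]))
    m=(abs(L[:,0]+13)<25)&(abs(L[:,1]-58)<22)&(z>158)&(z<180)
    print("jaws",m.sum(),np.percentile(L[m,0],[3,97]),"front face med",np.median(L[m,0][L[m,0]>-6]) if m.any() else 0,"y",np.percentile(L[m,1],[4,96]),"zmin",np.percentile(z[m],[1,4]))
    q=proj(n,np.array([*stand(-13,58),.17])).astype(int);print(q)
    cv2.imwrite(f"pics/{n}4.png",cv2.cvtColor(cv2.resize(p[q[1]-60:q[1]+60,q[0]-70:q[0]+70],None,fx=5,fy=5,interpolation=cv2.INTER_CUBIC),cv2.COLOR_RGB2BGR))
E
```

```text
t: 32.85
tcp_pos: [0.6542, 0.0186, 0.2254]
ee_rot: [[-0.186, 0.983, 0.0], [0.983, 0.186, 0.0], [-0.0, 0.0, -1.0]]
wrist_force: [-0.1, 0.1, -0.4]
finger_gap: 0.366
finger_force: 59.7
[0.65419445 0.01857043 0.22542417]
tcp in stand [-13.21461944  57.76986959]
scene face n 8.56 y [-74.88359772  74.10372411]
jaws 66 [-29.21737135   5.83858566] front face med 2.760224678004077 y [47.29169768 71.65018728] zmin [166.25531487 168.64473238]
[261 209]
top face n 8.19 y [-75.25627503  37.66199379]Traceback (most recent call last):
  File "<stdin>", line 11, in <module>
    return _quantile_unchecked(
        a, q, axis, out, overwrite_input, method, keepdims, weights)
    return _ureduce(a,
                    func=_quantile_ureduce_func,
    ...<5 lines>...
                    overwrite_input=overwrite_input,
                    method=method)
    r = func(a, **kwargs)
    result = _quantile(arr,
                       quantiles=q,
    ...<2 lines>...
                       out=out,
                       weights=wgt)
    slices_having_nans = np.isnan(arr[-1, ...])
                                  ~~~^^^^^^^^^
IndexError: index -1 is out of bounds for axis 0 with size 0
```

View pics/scene4.png

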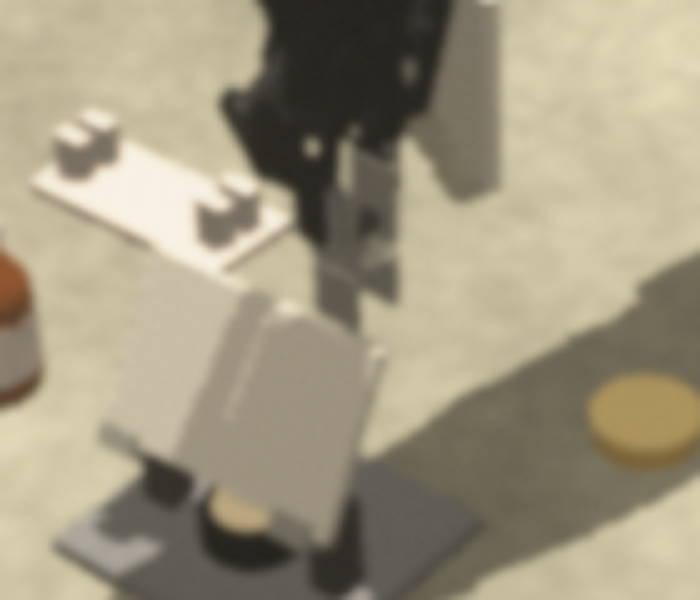

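Scene crop: the open clip hangs above the plate's top edge at the long bar, jaw tip at (340,320), and the plate is still seated. It is within about 1 mm of the target, so I lower it.

```bash
python3 -m pendant '[[[-0.01,0.007,0.02,0],[-0.01,0.007,0.05,0],[-0.01,0.007,0.08,0],[-0.01,0.007,0.11,0],[-0.01,0.007,0.14,0],[-0.01,0.007,0.16,0],[-0.01,0.007,0.18,0],[-0.01,0.007,0.19,0],[-0.01,0.007,0.2,0],[-0.01,0.007,0.2,0]]]'
python3 -m pendant '[[[0,0,0.01,0],[0,0,0.02,0],[0,0,0.03,0],[0,0,0.04,0],[0,0,0.05,0],[0,0,0.06,0],[0,0,0.07,0],[0,0,0.07,0],[0,0,0.07,0],[0,0,0.07,0]]]'
```

```text
t: 34.2
tcp_pos: [0.655, 0.0177, 0.2053]
ee_rot: [[-0.186, 0.983, 0.0], [0.983, 0.186, 0.0], [0.0, 0.0, -1.0]]
wrist_force: [-0.5, -0.2, -0.7]
finger_gap: 0.365
finger_force: 59.7
t: 35.45
tcp_pos: [0.6551, 0.0177, 0.1984]
ee_rot: [[-0.186, 0.983, 0.0], [0.983, 0.186, 0.0], [-0.0, 0.0, -1.0]]
wrist_force: [0.1, 0.4, -0.9]
finger_gap: 0.364
finger_force: 59.7
```

```bash
python3 -m pendant '[[[0,0.002,0.005,0],[0,0.004,0.01,0],[0,0.005,0.015,0],[0,0.005,0.02,0],[0,0.005,0.025,0],[0,0.005,0.03,0],[0,0.005,0.03,0],[0,0.005,0.03,0],[0,0.005,0.03,0],[0,0.005,0.03,0]]]'
```

```text
t: 36.7
tcp_pos: [0.6555, 0.0178, 0.1953]
ee_rot: [[-0.186, 0.983, 0.0], [0.983, 0.186, 0.0], [0.0, 0.0, -1.0]]
wrist_force: [-0.3, -0.5, -0.4]
finger_gap: 0.362
finger_force: 59.7
```

```bash
python3 -m pendant '[[[0,-0.03,0,0],[0,-0.08,0,0],[0,-0.13,0,0],[0,-0.18,0,0],[0,-0.22,0,0],[0,-0.25,0,0],[0,-0.25,0,0],[0,-0.25,0,0],[0,-0.25,0,0],[0,-0.25,0,0]]]' 0
python3 - <<'E'
from h import *
s=arm.state();t=s["tcp_pos"]
c,sn=np.cos(SY),np.sin(SY);Q=np.array([[c,sn],[-sn,c]])
p,d=get_image("scene");np.savez("scene5.npz",p=p,d=d)
cv2.imwrite("pics/scene5.png",cv2.cvtColor(cv2.resize(p[149:269,191:331],None,fx=5,fy=5,interpolation=cv2.INTER_CUBIC),cv2.COLOR_RGB2BGR))
P=cloud("scene",d).reshape(-1,3);L=(P[:,:2]-S0)@Q.T*1000;z=P[:,2]*1000
e=.883*(L[:,0]-30)+.469*(z-60);u=-.469*(L[:,0]-30)+.883*(z-60)
m=(abs(e-8)<4)&(u>15)&(u<92)&(L[:,1]<40)&(L[:,1]>-80);print("face n",np.median(e[m]),np.polyfit(u[m],e[m],1)[0])
for a in range(75,185,6):
    k=(abs(u-a)<3)&(abs(L[:,1]-58)<16)&(e>-40)&(e<45)
    if k.sum()>3:print(a,k.sum(),"e",np.round(np.percentile(e[k],[5,50,95]),1),"y",np.round(np.percentile(L[k,1],[5,95])))
E
```

```text
t: 37.95
tcp_pos: [0.631, 0.0132, 0.1952]
ee_rot: [[-0.186, 0.983, -0.0], [0.983, 0.186, 0.0], [0.0, -0.0, -1.0]]
wrist_force: [0.0, -0.0, -0.6]
finger_gap: 1.001
finger_force: 0.0
face n 8.575176375902322 -0.0027793838288373337
75 28 e [ 4.5  8.  11.9] y [43. 73.]
81 29 e [ 5.   9.  11.4] y [44. 73.]
87 22 e [ 6.  10.7 13.7] y [46. 72.]
93 32 e [-8.5 11.9 16.8] y [46. 74.]
99 38 e [-6.8 13.9 18.8] y [47. 71.]
105 32 e [-6.1 15.9 18.6] y [48. 70.]
111 30 e [-3.7 17.9 24.7] y [45. 71.]
117 34 e [-3.1 13.5 28.6] y [50. 70.]
123 39 e [-4.3 26.2 32.1] y [50. 70.]
129 27 e [-6.9 28.7 32.7] y [56. 70.]
135 31 e [-5.5 12.8 35.2] y [59. 71.]
141 45 e [-3.9  4.9 35.1] y [50. 70.]
147 38 e [-4.2  3.1 38. ] y [49. 71.]
153 43 e [-1.6  2.7 39.5] y [49. 70.]
159 44 e [-0.6 34.4 40.3] y [47. 70.]
165 25 e [0.8 3.2 6. ] y [46. 70.]
171 20 e [-33.1   0.3   5.9] y [47. 67.]
177 19 e [-37.7 -30.3 -26.6] y [44. 67.]
183 21 e [-34.  -28.9 -23.5] y [45. 66.]
```

View pics/scene5.png

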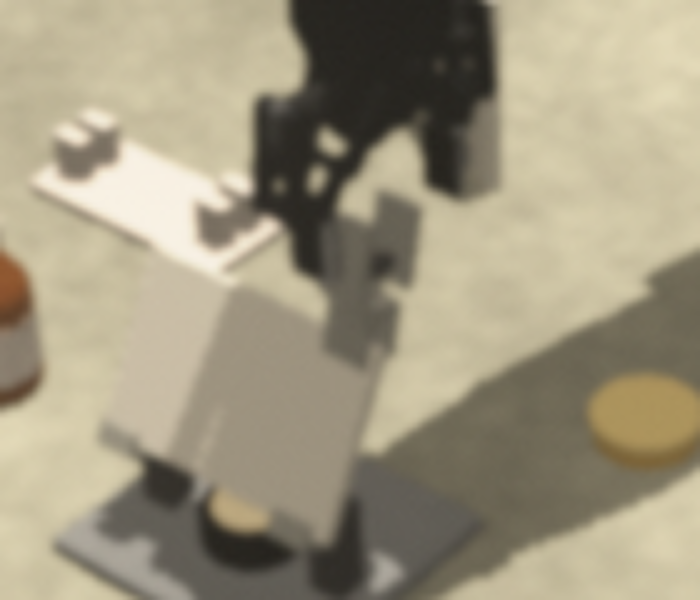

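Scene crop: the clip grips the plate and bar at the top edge, front jaw at (345,345), but it stands about 16° steeper than the plate. I push its front tab back with the front finger.

```bash
cat >> h.py <<'E'
def clipchk(tag):
    c,sn=np.cos(SY),np.sin(SY);Q=np.array([[c,sn],[-sn,c]])
    p,d=get_image("scene");np.savez(tag+".npz",p=p,d=d)
    cv2.imwrite(f"pics/{tag}.png",cv2.cvtColor(cv2.resize(p[149:269,191:331],None,fx=5,fy=5,interpolation=cv2.INTER_CUBIC),cv2.COLOR_RGB2BGR))
    P=cloud("scene",d).reshape(-1,3);L=(P[:,:2]-S0)@Q.T*1000;z=P[:,2]*1000
    e=.883*(L[:,0]-30)+.469*(z-60);u=-.469*(L[:,0]-30)+.883*(z-60);y=L[:,1]
    m=(abs(e-8)<4)&(u>15)&(u<92)&(y<40)&(y>-80);print("plate n",np.median(e[m]),np.polyfit(u[m],e[m],1)[0])
    m=(abs(y-58)<11)&(e>4)&(e<24)&(u>70)&(u<116)
    for a in range(70,125,4):
        k=(abs(u-a)<2)&(abs(y-58)<11)&(e>4)&(e<30)
        if k.sum()>2:print(a,np.round(np.median(e[k]),1),end=" | ")
    print()
    for a in range(112,190,8):
        k=(abs(u-a)<4)&(abs(y-58)<14)&(e>-30)&(e<50)
        if k.sum()>2:print(a,k.sum(),np.round(np.percentile(e[k],[5,50,95])),end=" | ")
    print()
E
python3 -m pendant '[[[0,-0.03,0,0],[0,-0.07,0,0],[0,-0.1,0,0],[0,-0.12,0,0],[0,-0.14,0,0],[0,-0.16,0,0],[0,-0.18,0,0],[0,-0.2,0,0],[0,-0.22,0,0],[0,-0.22,0,0]]]'
python3 -c "
from h import *
clipchk('s6')"
```

```text
t: 39.25
tcp_pos: [0.6092, 0.009, 0.1953]
ee_rot: [[-0.186, 0.983, -0.0], [0.983, 0.186, 0.0], [0.0, -0.0, -1.0]]
wrist_force: [0.0, 0.0, 0.4]
finger_gap: 1.0
finger_force: 0.0
plate n 8.616790765576877 -0.0030429828839790988
70 7.7 | 74 7.6 | 78 7.6 | 82 8.1 | 86 8.5 | 90 12.0 | 94 12.6 | 98 12.1 | 102 13.1 | 106 13.6 | 110 12.2 | 114 16.0 | 118 16.2 | 122 19.0 | 
112 42 [-9. 12. 18.] | 120 45 [-12.  12.  20.] | 128 51 [-15.  20.  25.] | 136 54 [-16.  13.  25.] | 144 66 [-17.  21.  42.] | 152 75 [-16.  24.  45.] | 160 75 [-17.  22.  47.] | 168 47 [-16.  21.  47.] | 176 3 [41. 47. 49.] | 184 4 [41. 45. 50.] |
```

```bash
python3 -m pendant '[[[0,0,-0.1,0],[0,0,-0.2,0],[0,0,-0.3,0],[0,0,-0.4,0],[0,0,-0.5,0.15],[0,0,-0.6,0.3],[0,0,-0.65,0.5],[0,0,-0.65,0.67],[0,0,-0.65,0.84],[0,0,-0.65,1]]]' 
python3 - <<'E'
from h import *
clipchk('s7')
x,y=stand(-23.6,58.8);print(x,y)
plan([x,y,.24],-79.2,turn=1.0,n=2)
E
```

```text
t: 40.55
tcp_pos: [0.6093, 0.0091, 0.2608]
ee_rot: [[0.333, 0.943, 0.0], [0.943, -0.333, 0.0], [0.0, 0.0, -1.0]]
wrist_force: [0.5, 0.9, -0.7]
finger_gap: 1.0
finger_force: 0.0
plate n 8.615542873917523 -0.0009415070320453096
70 8.3 | 74 7.2 | 78 7.8 | 82 8.1 | 86 7.9 | 90 11.8 | 94 13.2 | 98 12.4 | 102 12.2 | 106 12.5 | 110 12.7 | 114 14.5 | 118 14.6 | 122 17.5 | 
112 39 [-8. 13. 16.] | 120 45 [-12.   9.  19.] | 128 52 [-17.  19.  25.] | 136 63 [-17.  19.  24.] | 144 63 [-17.  17.  26.] | 152 59 [-16.  20.  26.] | 160 65 [-17.  20.  24.] | 168 37 [-16.  18.  25.] | 
0.6437999995851624 0.017636291318623785
call [0.197 0.295 0.207] 1.0
call [0. 0. 0.] 1.0
end [0.64375545 0.01764614 0.24004276] -79.69239363822084
```

View pics/s7.png

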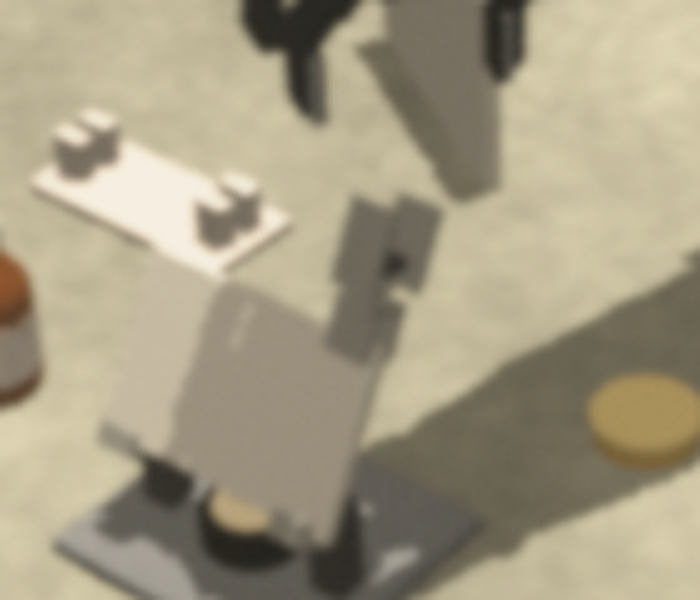

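Scene crop: the clip now lies square to the plate, jaw at (355,345) and tabs at (385,240), with the plate still seated. Its mouth is only about 11 mm below the edge. I will grip the front tab by its sides and push it home along the slope.

```bash
python3 -m pendant '[[[0,0,0,0.1],[0.01,0.03,0,0.2],[0.04,0.06,0,0.3],[0.06,0.1,0,0.4],[0.09,0.14,0,0.5],[0.12,0.18,0,0.6],[0.15,0.22,0,0.7],[0.17,0.26,0,0.8],[0.2,0.295,0,0.9],[0.2,0.295,0,1]]]' 
python3 -m pendant '[[[0,0,0,0.15],[0,0,0,0.3],[0,0,0,0.45],[0,0,0,0.6],[0,0,0,0.75],[0,0,0,0.88],[0,0,0.03,0.98],[0,0,0.08,0.98],[0,0,0.13,0.98],[0,0,0.18,0.98]]]' 
python3 - <<'E'
from h import *
x,y=stand(-23.6,58.8)
plan([x,y,.196],-79.2)
E
```

```text
t: 41.85
tcp_pos: [0.6439, 0.0183, 0.2605]
ee_rot: [[0.758, 0.652, -0.0], [0.652, -0.758, 0.0], [-0.0, -0.0, -1.0]]
wrist_force: [0.9, 0.3, 1.0]
finger_gap: 0.999
finger_force: 0.0
t: 43.1
tcp_pos: [0.6437, 0.0181, 0.2419]
ee_rot: [[0.98, 0.197, -0.0], [0.197, -0.98, 0.0], [-0.0, -0.0, -1.0]]
wrist_force: [0.2, 0.8, 0.8]
finger_gap: 0.999
finger_force: 0.0
call [-0.     0.005  0.459] 0.018
end [0.64384345 0.01765769 0.19598655] -79.1908914549068
```

```bash
python3 -m pendant '[[[0,0.005,0.06,0.02],[0,0.005,0.13,0.02],[0,0.005,0.2,0.02],[0,0.005,0.27,0.02],[0,0.005,0.33,0.02],[0,0.005,0.39,0.02],[0,0.005,0.43,0.02],[0,0.005,0.46,0.02],[0,0.005,0.46,0.02],[0,0.005,0.46,0.02]]]' 
python3 -m pendant '[[[0,0,0,0],[0,0,0,0],[0,0,0,0],[0,0,0,0],[0,0,0,0],[0,0,0,0],[0,0,0,0],[0,0,0,0],[0,0,0,0],[0,0,0,0]]]' 1
```

```text
t: 44.35
tcp_pos: [0.644, 0.0177, 0.1965]
ee_rot: [[0.983, 0.186, 0.0], [0.186, -0.983, -0.0], [0.0, 0.0, -1.0]]
wrist_force: [0.2, -0.2, -0.6]
finger_gap: 1.001
finger_force: 0.0
t: 45.6
tcp_pos: [0.6439, 0.0177, 0.1963]
ee_rot: [[0.983, 0.186, 0.0], [0.186, -0.983, 0.0], [0.0, -0.0, -1.0]]
wrist_force: [-0.3, 1.6, 1.3]
finger_gap: 0.286
finger_force: 58.9
```

```bash
python3 -m pendant '[[[0.005,0,0.01,0],[0.01,0,0.02,0],[0.016,0,0.03,0],[0.021,0,0.04,0],[0.026,0,0.05,0],[0.032,0,0.06,0],[0.037,0,0.07,0],[0.042,0,0.08,0],[0.045,0,0.085,0],[0.045,0,0.085,0]]]'
python3 -c "
from h import *
clipchk('s8')"
```

```text
t: 46.85
tcp_pos: [0.6482, 0.0181, 0.1887]
ee_rot: [[0.983, 0.185, 0.0], [0.185, -0.983, -0.001], [-0.0, 0.001, -1.0]]
wrist_force: [-5.9, -0.9, 9.6]
finger_gap: 0.289
finger_force: 59.8
plate n 8.616267846909064 0.0019042900589638634
70 8.2 | 74 7.6 | 78 8.9 | 82 12.4 | 86 11.5 | 90 13.0 | 94 12.9 | 98 11.7 | 102 13.2 | 106 15.1 | 110 15.4 | 114 18.9 | 118 20.4 | 122 22.2 | 
112 37 [-8. 12. 20.] | 120 44 [-16.  20.  25.] | 128 41 [-16.  23.  27.] | 136 38 [-18.  22.  31.] | 144 38 [-16.  22.  34.] | 152 32 [-16.  24.  38.] | 160 10 [21. 29. 44.] | 168 3 [47. 47. 49.] |
```

```bash
python3 -m pendant '[[[0.003,0,0.006,0],[0.006,0,0.012,0],[0.01,0,0.018,0],[0.013,0,0.024,0],[0.016,0,0.03,0],[0.019,0,0.036,0],[0.02,0,0.038,0],[0.02,0,0.038,0],[0.02,0,0.038,0],[0.02,0,0.038,0]]]'
python3 -c "
from h import *
clipchk('s9')"
```

```text
t: 48.15
tcp_pos: [0.6501, 0.0184, 0.185]
ee_rot: [[0.983, 0.185, -0.0], [0.185, -0.983, -0.001], [-0.0, 0.001, -1.0]]
wrist_force: [-8.0, -1.2, 10.0]
finger_gap: 0.29
finger_force: 59.9
plate n 8.568440621544607 -0.002109632630179814
70 7.6 | 74 8.6 | 78 13.2 | 82 11.6 | 86 14.1 | 90 11.9 | 94 12.6 | 98 13.1 | 102 14.5 | 106 15.7 | 110 19.4 | 114 22.1 | 118 21.6 | 122 22.4 | 
112 39 [-18.  20.  23.] | 120 36 [-17.  22.  26.] | 128 36 [-16.  22.  27.] | 136 36 [-16.  23.  33.] | 144 35 [-17.  23.  37.] | 152 23 [20. 25. 41.] | 160 4 [25. 44. 46.] | 168 5 [26. 31. 48.] |
```

```bash
python3 -m pendant '[[[0,0,0,0],[0,0,0,0],[0,0,0,0],[0,0,0,0],[0,0,0,0],[0,0,-0.05,0],[0,0,-0.15,0],[0,0,-0.25,0],[0,0,-0.35,0],[0,0,-0.45,0]]]' 0
python3 -m pendant '[[[0,0,-0.1,0],[0,0,-0.2,0],[0,0,-0.3,0],[0,0,-0.4,0],[0,0,-0.5,0],[0,0,-0.6,0],[0,0,-0.6,0],[0,0,-0.6,0],[0,0,-0.6,0],[0,0,-0.6,0]]]' 0
python3 -c "
from h import *
clipchk('s10')"
```

```text
t: 49.45
tcp_pos: [0.6503, 0.0189, 0.2299]
ee_rot: [[0.983, 0.186, 0.0], [0.186, -0.983, -0.0], [0.0, 0.0, -1.0]]
wrist_force: [-0.3, 0.2, 0.1]
finger_gap: 1.0
finger_force: 0.0
t: 50.7
tcp_pos: [0.6502, 0.0189, 0.2887]
ee_rot: [[0.983, 0.186, -0.0], [0.186, -0.983, 0.0], [-0.0, -0.0, -1.0]]
wrist_force: [0.2, 0.1, -0.3]
finger_gap: 0.999
finger_force: 0.0
plate n 8.65981279818374 -0.0014385365511392315
70 8.4 | 74 8.6 | 78 11.1 | 82 13.4 | 86 12.1 | 90 12.7 | 94 13.0 | 98 12.7 | 102 14.9 | 106 14.9 | 110 19.8 | 114 22.8 | 118 22.0 | 122 21.3 | 
112 43 [-18.  17.  24.] | 120 55 [-16.  20.  24.] | 128 65 [-18.   1.  25.] | 136 58 [-18.  18.  25.] | 144 58 [-17.  16.  24.] | 152 66 [-19.  19.  25.] |
```

View pics/s10.png

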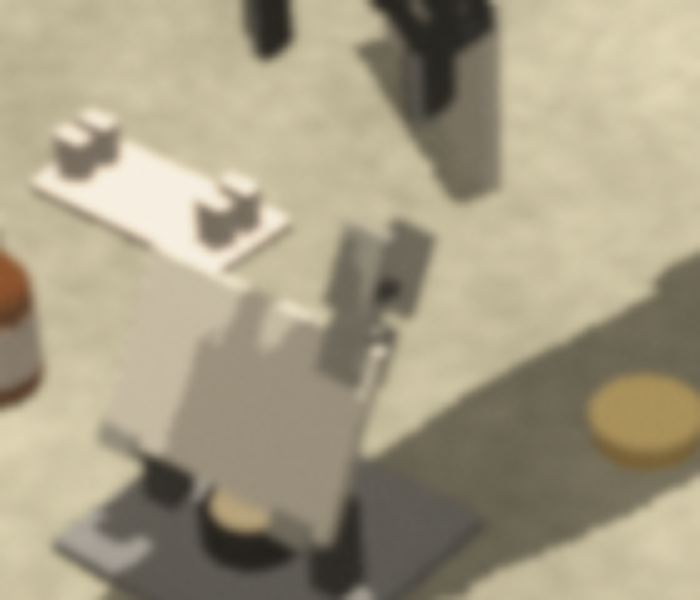

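Scene crop: the clip is fully home on the plate and long bar, front jaw tip at (340,380) and tabs at (380,265), square to the plate. The plate is seated and the gripper is clear. I am handing in.

```bash
python3 -c "
from plant import arm
print(arm.finish_job())"
```

```text
the job is handed in; nothing more can be done
None
```

I handed the job in at about 51 s: the plate is seated flat on both supports and centred, the clip is pushed fully home over plate and long bar, and the gripper is clear; the hand-in returned no verdict, and I did not re-measure the dish, bottle and beaker at the end.

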